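Unlock the filling slide and bring the flask under the amber bottle

TASK

Unlock the filling slide: pull its red spring-loaded pin handle up, turn it to a yellow rest notch and let it settle there so that it stays out. Then slide the blue carriage, with its flask standing in it, along the rail until the flask is under the spout of the amber bottle (not the clear one), and leave the pin parked in its notch.

Things in the scene. Friction and masses are not known exactly. Their poses are not given: they have to be found in the camera images.
- handle (a point): Centre of the red T-handle bar on the upright spring pin, on the robot's side of the blue carriage. Bar 60 long (its x axis), 12 wide (y), 24 tall (z up); starts 105 above the table, its underside 22 above the steel collar (54 across), so it can be gripped from above across its width. The pin's vertical axis passes through this point. While the pin is in, the carriage is blocked.
- slide: Fixed base of the filling slide, 215 by 385, origin on the table under the handle's starting place; x points to the flask side, y along the rail. The blue carriage (190 by 84, top 41 above the table) carries pin and flask and slides 135 either way along y, to stops. Free, it takes about 2 N and stays where left; move it by the handle or push it anywhere.
- pin_lift (a joint): How far the pin is pulled up, in m: 0 fully in, at most 0.028. A spring pulls it back down: 4.5 N at 0, 8 N at 0.023. The handle can be turned only when the lift is above 0.018 (use about 0.023). In a rest notch it settles at 0.013, and the carriage is free.
- pin_turn (a joint): Turn of the handle about the vertical, in rad, counterclockwise from above positive. 0: in the deep slot, where it starts, bar along the slide's x. Yellow-floored rest notches at +1.05 and -1.05 (60 degrees either way, both good; let down between 0.9 and 1.2 it drops in by its spring). Stops at +1.25 and -1.25.
- flask_mid (a point): Centre (half-way up) of the conical glass flask: 100 tall, 68 across at the base, 32 at the mouth, 0.1 to 0.2 kg. It stands loose in a black round holder with a 13 mm rim on the carriage, 110 from the pin's axis on the side away from the robot, and travels with the carriage.
- amber_spout (a point): Outlet of the white spout on the dark amber dispenser bottle (90 across, 244 tall in all, fixed), 165 above the table, 19 above the flask's mouth. It is over where the flask comes near one end of the travel, 130 along the rail from the flask's start. A clear (pale) bottle with the same dispenser stands at the other end; which is left or right varies.
There are look-alikes about, which are no part of the job. What is shaped like the part that bears flask_mid but brown, pink or purple is not meant.

How it is judged:
By the outcome, as a careful person would: the job done as asked, in the order asked, and still so for the second after the job is handed in, with the robot touching nothing.
It also fails if it takes over 38 s, if anything falls off the work surface, if the arm or the gripper's body presses on something with over 40 N, if the wrist force passes 120 N, or if a joint passes its speed limit or range.

ROBOT

A 6-joint arm with a two-finger parallel gripper is mounted at the origin on the work surface. World frame = base frame: x ahead of the robot, y to its left, z up, the work surface at z = 0. Lengths are in m, angles in rad, forces in N, time in s.
With the tool pointing down it reaches from about 0.375 to 0.975 m from the base axis. Payload 3.8 kg.
Tool frame: the origin (TCP) lies midway between the tips of the shut fingers; the grasp point (between the pads) lies 19 mm behind it; x points along the fingers, y is the direction in which the jaws open and shut, and the axes are right-handed (so a half turn about x gives the same grasp; the last joint's range is limited). The gripper opens to 88 mm and grips with 3 to 60 N. Pads are 18 mm wide; open, the fingers measure 123 mm over their backs; the gripper's body (75 mm by 187 mm) begins 45 mm behind the grasp point.
Start: joints at [1.089, 0.264, 1.604, -0, 1.274, -0.037], TCP at [0.29, 0.609, 0.239] pointing down, gripper open.
Joint ranges: [-2.63, 2.63], [-0.94, 2.18], [0.31, 2.57], [-1.31, 4.45], [0, 2.66], [-2.55, 2.55]. Speed limits (rad/s): [2.57, 2.57, 3.14, 3.14, 3.14, 3.14].

INTERFACE

Orientations are given as a rotation vector (axis times angle).
In Python, from cell import manip, inverse_kinematics, cams, order gives the robot as it stands. Calls block until the motion is done:
- manip.move_pose(position, orientation): joint-space move of the TCP to a pose.
- manip.move_linear(position, rate=0.15, rot=None): straight line of the TCP; rot=None keeps the orientation; rate is the mean speed in m/s.
- manip.set_joints(angles): joint-space move.
- manip.set_gripper(opening, force=None): finger opening in m; force is the grip in N (None keeps the last); returns when the fingers have stopped.
- manip.dwell(seconds).
- inverse_kinematics(position, orientation): joint angles nearest the present ones, or None.
- manip.state(): the state.
- cams.capture(name): name is "side" or "top"; returns a dict with "image" (400x640x3 uint8, blue, green, red), "z_map" (400x640 float32, m along the optical axis (not along the pixel's ray), 0 where there is no reading), "intrinsics" (3x3 intrinsics, pixels), "k1" (the pictures are not rectified: a ray, as slopes to the right and down, at radius r is drawn at 1 + k1 r^2 times it, then the intrinsics apply), "position" and "orientation" of the camera in the world. Camera axes: x right, y down, z forward; pixel columns grow to the right and rows downward; lengths in m; the calibration is good to about 2 mm. A picture is of the moment at which its call begins.
A pose or a line that the arm cannot do raises manip.IKError and nothing moves.
- order.close_job(): hands the job in, once; it reports no verdict.
The state is a dict: "clock": time; "joint_pos": joint angles; "joint_velocities": joint speeds; "tau": joint torques, N m; "tool_pos": TCP position; "tcp_rot": TCP orientation; "contact_force": force on the tool from outside, world axes, zero at the start; "moment": the same for the moment, N m; "gripper_width": finger opening in m.
Only numpy, scipy, OpenCV 4.12 (cv2) and the standard library are available. Lean on these libraries where they do the work, as an engineer would, in place of code of your own. Each camera call takes 0.05 s, during which the arm holds its last target. There are 200 camera calls.

## Working session

There is one attempt and no reset: what is moved stays moved. The work goes in short steps, each a Python script; the robot and the scene stay as the last script left them, time stands still between calls to the robot, and variables do not carry over. Pictures are saved under pics/ and viewed, about 8 in all and at most 12, crops included, and the job is handed in when it is done.

```bash
mkdir -p pics; ls
cat > h.py <<'E'
import numpy as np, cv2, pickle
from scipy.spatial.transform import Rotation as R
def cap(n):
    from cell import cams
    c=cams.capture(n); return c
def cloud(c):
    K=np.array(c["intrinsics"]); h,w=c["z_map"].shape
    u,v=np.meshgrid(np.arange(w),np.arange(h))
    D=np.array([c["k1"],0,0,0,0],float)
    p=cv2.undistortPoints(np.stack([u,v],-1).reshape(-1,1,2).astype(float),K,D).reshape(h,w,2)
    z=c["z_map"]; P=np.dstack([p*z[...,None],z])
    o=np.array(c["orientation"]); M=o if o.shape==(3,3) else R.from_rotvec(o).as_matrix() 
    W=P@M.T+np.array(c["position"]); W[z==0]=np.nan
    return W
E
python3 - <<'E'
from h import *
from cell import manip
for n in("top","side"):
    c=cap(n); cv2.imwrite(f"pics/{n}0.png",c["image"]); pickle.dump(c,open(f"{n}0.pkl","wb"))
    print(n,c["position"],c["orientation"],c["k1"],c["intrinsics"])
s=manip.state();print(s["clock"],s["tcp_rot"],s["tool_pos"])
E
```

```text
pics
top [ 0.52222476 -0.03163492  0.91709847] [-2.17235758  2.20696304 -0.0810663 ] -0.02614243886173586 [[395.8765946    0.         316.62023484]
 [  0.         395.8765946  202.92425704]
 [  0.           0.           1.        ]]
side [ 0.52146099 -0.79172018  0.67235867] [-2.17435182  0.07484767 -0.04157404] 0.01855635458024251 [[450.18284893   0.         320.56241318]
 [  0.         450.18284893 200.35305441]
 [  0.           0.           1.        ]]
0.1 [ 0.34732013  1.54301917 -0.3504109 ] [0.29015134 0.60874453 0.23751542]
```

View pics/top0.png

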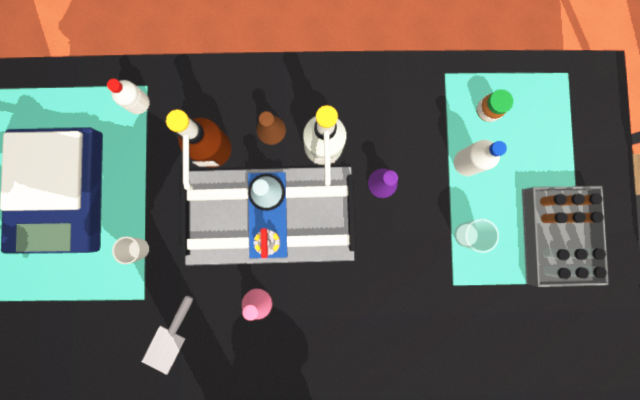

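View pics/side0.png

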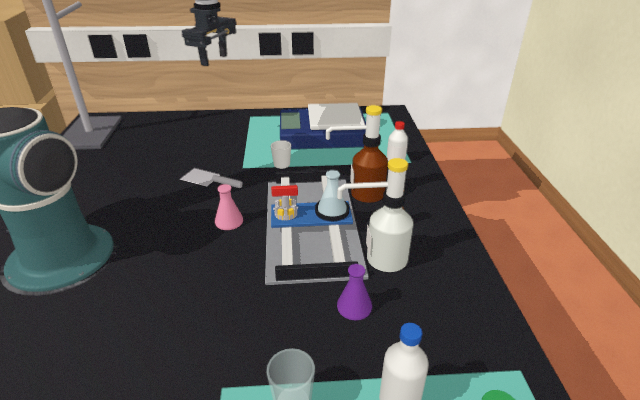

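The top view has +y to the left. The red handle is at about (264,243), the clear-glass flask in its black holder on the blue carriage at (266,190), the amber spout end at (186,187) and the clear spout at (327,183). The brown (270,127), pink (257,305) and purple (383,183) flasks are look-alikes. The clear-glass one on the carriage is the flask meant, and the amber bottle is on the left, at +y.

Run:
```python
from h import *
for n in("top","side"):
    c=pickle.load(open(n+"0.pkl","rb")); W=cloud(c); hsv=cv2.cvtColor(c["image"],cv2.COLOR_BGR2HSV)
    H,S,V=[hsv[...,i].astype(int) for i in range(3)]
    roi=(W[...,0]>.3)&(W[...,0]<.75)&(W[...,1]>-.15)&(W[...,1]<.35)
    red=roi&((H<6)|(H>174))&(S>200)&(V>120)&(W[...,2]>.07)&(W[...,2]<.13)
    P=W[red]; print(n,"red",len(P),np.median(P,0),P.min(0),P.max(0))
    q=P[P[:,2]>np.median(P[:,2])-.006] if n=="top" else P
    m=q[:,:2].mean(0); e,v=np.linalg.eigh(np.cov((q[:,:2]-m).T)); print(" ctr",m,"dir",v[:,1],np.degrees(np.arctan2(v[1,1],v[0,1])),"len",np.sqrt(12*e))
    r=cv2.minAreaRect(q[:,:2].astype(np.float32)*1000);print(r)
    b=roi&(H>98)&(H<122)&(S>150)&(V>60)&(W[...,2]>.03)&(W[...,2]<.055)
    B=W[b]; r=cv2.minAreaRect(B[:,:2].astype(np.float32)*1000); print(" blue",len(B),np.median(B[:,2]),r)
    g=roi&(W[...,2]>.15)&(W[...,2]<.19)&(S<60)&(V>150)
    G=W[g]
    for lo,hi in((.05,.35),(-.15,.05)):
        k=G[(G[:,1]>lo)&(G[:,1]<hi)]; print(" spout",len(k), k[np.argsort(k[:,0])[:5]].round(3).tolist() if len(k) else 0)
c=pickle.load(open("top0.pkl","rb"));a=cv2.resize(c["image"][100:280,160:380],None,fx=3.6,fy=3.3,interpolation=cv2.INTER_CUBIC);cv2.imwrite("pics/crop1.png",a)
W=cloud(c)
for u,v in((186,187),(186,170),(327,183),(264,243),(262,187),(266,207),(258,250)):print(u,v,W[v,u].round(3))
```

```text
top red 81 [0.49757926 0.07013116 0.11768334] [0.47344585 0.06610344 0.11150853] [0.52366163 0.07626825 0.12175138]
 ctr [0.49819335 0.07041178] dir [-0.99966714 -0.02579947] -178.52163501138727 len [0.01024804 0.05305219]
((498.5539855957031, 71.1240463256836), (10.153000831604004, 50.18238067626953), 89.64607238769531)
 blue 1298 0.04205353558151731 ((557.4938354492188, 72.69082641601562), (184.791259765625, 81.48896789550781), 0.9585369825363159)
 spout 64 [[0.599, 0.065, 0.151], [0.602, 0.202, 0.185], [0.602, 0.205, 0.182], [0.602, 0.203, 0.178], [0.603, 0.202, 0.175]]
 spout 42 [[0.605, -0.056, 0.184], [0.605, -0.058, 0.183], [0.605, -0.055, 0.183], [0.606, -0.06, 0.19], [0.607, -0.058, 0.189]]
side red 185 [0.50106766 0.06631391 0.10940694] [0.47183017 0.06236056 0.09741718] [0.52853913 0.07419125 0.1189595 ]
 ctr [0.50049588 0.06663006] dir [-0.99989457 -0.01452051] -179.16800703696794 len [0.00756103 0.05549094]
((500.3065185546875, 67.87303924560547), (11.715446472167969, 56.55247116088867), 87.39990234375)
 blue 791 0.04110385438475772 ((559.1846923828125, 70.53572082519531), (187.86224365234375, 87.75714111328125), 1.4703145027160645)
 spout 101 [[0.605, 0.197, 0.175], [0.605, 0.198, 0.188], [0.605, 0.2, 0.19], [0.605, 0.199, 0.182], [0.605, 0.199, 0.177]]
 spout 154 [[0.606, -0.058, 0.19], [0.606, -0.058, 0.187], [0.606, -0.058, 0.183], [0.606, -0.058, 0.185], [0.606, -0.059, 0.176]]
186 187 [0.605 0.203 0.193]
186 170 [0.635 0.2   0.203]
327 183 [ 0.608 -0.056  0.192]
264 243 [0.498 0.07  0.118]
262 187 [0.608 0.07  0.146]
266 207 [0.574 0.074 0.049]
258 250 [0.481 0.089 0.068]
```

View pics/crop1.png

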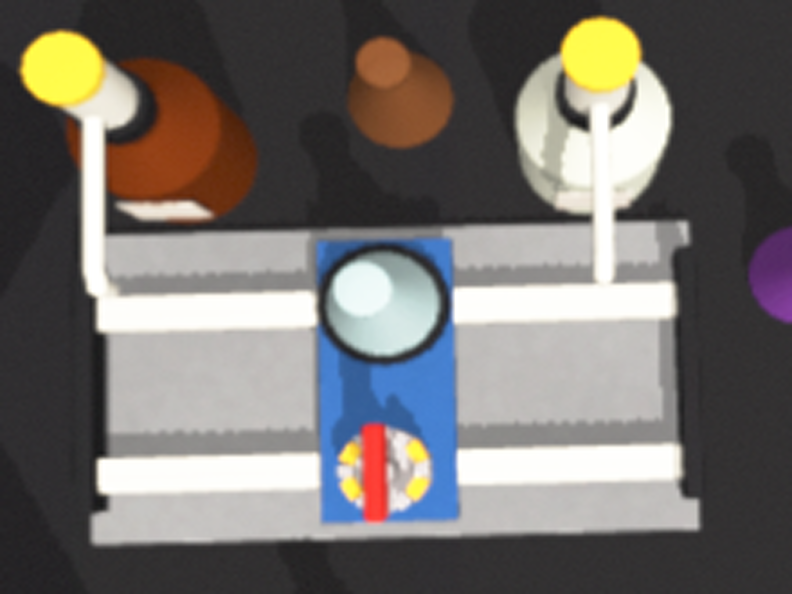

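The crop confirms the clear-glass flask in the black ring on the blue carriage, the red bar on its yellow-notched collar, and the amber bottle's spout at top left. The top and side views agree: handle at about (0.499, 0.069) with its top at 0.117, slide yaw about 1.1°, flask at about (0.609, 0.071), and amber spout at about (0.606, 0.201), 130 along +y. Next I check the wrist options.

```bash
cat >> h.py <<'E'
H0=np.array([.4993,.0690]); YAW=np.radians(1.1)
ry=np.array([-np.sin(YAW),np.cos(YAW)])
def rv(deg):   # tool down, tool y at slide angle 90+deg
    a=YAW+np.pi/2+np.radians(deg); x=np.array([0,0,-1.]); y=np.array([np.cos(a),np.sin(a),0])
    return R.from_matrix(np.column_stack([x,y,np.cross(x,y)])).as_rotvec()
def st(t=""):
    from cell import manip
    s=manip.state(); print(t,"t%.2f"%s["clock"],"tcp",np.round(s["tool_pos"],4),"F",np.round(s["contact_force"],1),"M",np.round(s["moment"],2),"w%.4f"%s["gripper_width"],flush=True)
E
python3 - <<'E'
from h import *
from cell import inverse_kinematics as ik
for n,xy in(("start",H0),("end",H0+.13*ry)):
  for d in(0,180,60,-60,240,120,-30,30,150,-150):
    q=ik([*xy,.086],rv(d)); print(n,d,None if q is None else np.round(q,2))
E
```

```text
start 0 [ 0.09  0.09  2.11 -0.    0.94 -1.5 ]
start 180 [ 0.09  0.09  2.11 -0.    0.94  1.64]
start 60 [ 0.09  0.09  2.11 -0.    0.94 -2.55]
start -60 [ 0.09  0.09  2.11 -0.    0.94 -0.45]
start 240 [ 0.09  0.09  2.11 -0.    0.94  0.59]
start 120 None
start -30 [ 0.09  0.09  2.11 -0.    0.94 -0.98]
start 30 [ 0.09  0.09  2.11 -0.    0.94 -2.03]
start 150 [0.09 0.09 2.11 0.   0.94 2.16]
start -150 [ 0.09  0.09  2.11 -0.    0.94  1.12]
end 0 [ 0.33  0.15  2.05 -0.    0.95 -1.26]
end 180 [ 0.33  0.15  2.05 -0.    0.95  1.89]
end 60 [ 0.33  0.15  2.05 -0.    0.95 -2.3 ]
end -60 [ 0.33  0.15  2.05 -0.    0.95 -0.21]
end 240 [ 0.33  0.15  2.05 -0.    0.95  0.84]
end 120 None
end -30 [ 0.33  0.15  2.05 -0.    0.95 -0.73]
end 30 [ 0.33  0.15  2.05 -0.    0.95 -1.78]
end 150 [0.33 0.15 2.05 0.   0.95 2.41]
end -150 [ 0.33  0.15  2.05 -0.    0.95  1.36]
```

Run:
```python
from h import *
from cell import manip
manip.move_pose([.36,.28,.25],rv(0)); st("wp")
manip.move_pose([*H0,.17],rv(0)); st("above")
manip.set_gripper(.05)
manip.move_linear([*H0,.086],rate=.1); st("down")
c=cap("side");cv2.imwrite("pics/s1.png",cv2.resize(c["image"][120:300,180:420],None,fx=3,fy=3))
manip.set_gripper(.0,40); st("grip")
```

```text
wp t1.38 tcp [0.3603 0.2806 0.2503] F [0.5 0.3 0.4] M [0.01 0.02 0.  ] w0.0883
above t2.41 tcp [0.4994 0.07   0.1702] F [-0.3  0.1 -0.8] M [ 0.07 -0.01 -0.03] w0.0884
down t4.11 tcp [0.4999 0.069  0.0866] F [0.4 0.4 1.1] M [ 0.03 -0.03  0.02] w0.0497
grip t4.78 tcp [0.4995 0.0693 0.0862] F [-0.1  0.8  1.1] M [0.39 0.07 0.03] w0.0162
```

View pics/s1.png

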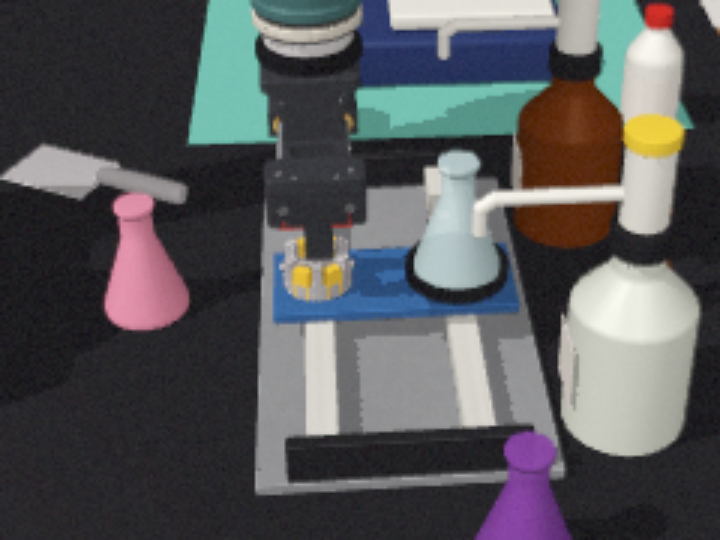

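The fingers are around the bar, in front of the flask at (458,230) in the crop and clear of the pink flask. A width of 16.2 mm on a 12 mm bar is a bit odd, so I check it again before lifting.

Run:
```python
from h import *
from cell import manip
manip.dwell(.2); st("grip")
p=manip.state()["tool_pos"].copy()
manip.move_linear([p[0],p[1],p[2]+.012],rate=.06); st("up12")
manip.move_linear([p[0],p[1],p[2]+.0235],rate=.06); st("up23")
c=cap("side");cv2.imwrite("pics/s2.png",cv2.resize(c["image"][140:260,220:380],None,fx=4,fy=4))
```

```text
grip t4.97 tcp [0.4995 0.0692 0.0862] F [-0.1  2.3  2.8] M [ 0.46  0.06 -0.01] w0.0164
up12 t5.33 tcp [0.4992 0.0691 0.0975] F [ 3.1  1.9 -6.8] M [ 0.3  -0.5  -0.04] w0.0160
up23 t5.67 tcp [0.4991 0.069  0.1091] F [ 2.4 -0.1 -9.3] M [ 0.22 -0.58  0.  ] w0.0163
```

View pics/s2.png

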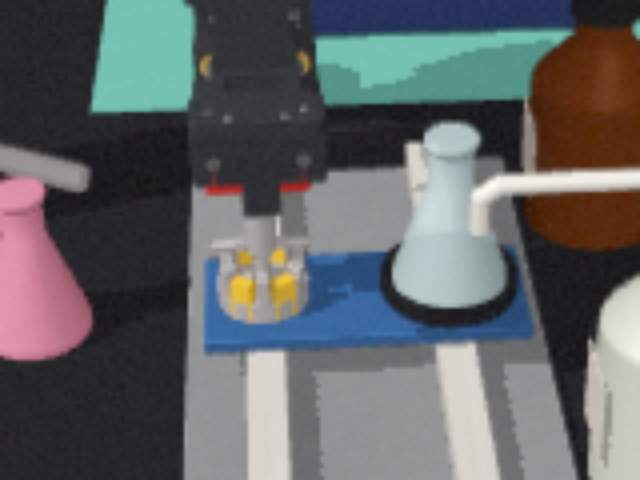

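The handle is up: the grey cross pin stands clear above the collar notches at (262,250), and the pull of 8–10 N matches the spring. Now I turn it −60° and let it down.

Run:
```python
from h import *
from cell import manip
p=np.array(manip.state()["tool_pos"]); z=.1095
p=np.array([.4993,.069,z])
manip.move_pose(p,rv(-20)); st("-20")
manip.move_pose(p,rv(-60)); st("-60")
manip.dwell(.15); st()
manip.move_linear([p[0],p[1],.1005],rate=.05); manip.dwell(.2); st("low")
c=cap("side");cv2.imwrite("pics/s3.png",cv2.resize(c["image"][140:260,220:380],None,fx=4,fy=4))
```

```text
-20 t6.14 tcp [0.499  0.0685 0.109 ] F [ 3.4 -1.2 -8.2] M [-0.22 -0.51 -0.02] w0.0162
-60 t6.85 tcp [0.4984 0.0688 0.109 ] F [ 0.8 -1.1 -8.8] M [-0.3  -0.11 -0.01] w0.0160
 t7.00 tcp [0.4985 0.0689 0.1091] F [-0.5 -1.  -9.7] M [-0.31  0.03  0.02] w0.0159
low t7.53 tcp [0.4987 0.069  0.1003] F [-1.3 -2.  -8. ] M [-0.29  0.46 -0.01] w0.0164
```

View pics/s3.png

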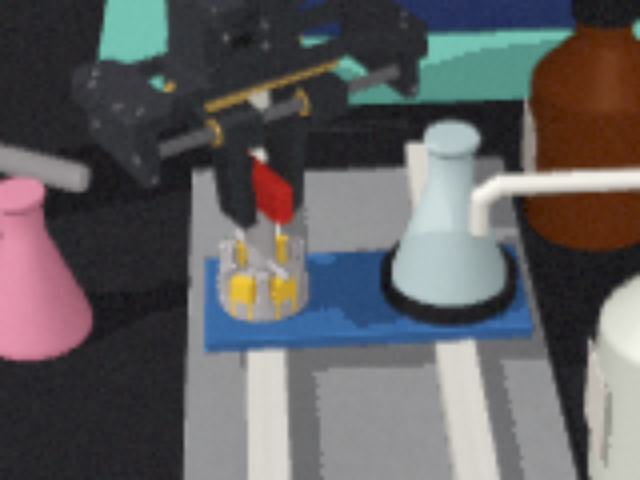

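The handle is turned −60° and low over a yellow notch at (285,285). I release it, raise clear and measure.

Run:
```python
from h import *
from cell import manip
manip.set_gripper(.03); manip.dwell(.1); st("rel")
p=np.array(manip.state()["tool_pos"])
manip.move_linear([p[0],p[1],.165],rate=.12); st("up")
manip.move_pose([.4990,.069,.165],rv(30)); manip.set_gripper(.085); st("turned")
c=cap("side");cv2.imwrite("pics/s4.png",cv2.resize(c["image"][140:260,220:380],None,fx=4,fy=4))
W=cloud(c);hsv=cv2.cvtColor(c["image"],cv2.COLOR_BGR2HSV).astype(int)
H,S,V=[hsv[...,i] for i in range(3)]
m=((H<6)|(H>174))&(S>180)&(V>70)&(abs(W[...,0]-.5)<.06)&(abs(W[...,1]-.07)<.06)
P=W[m];print(len(P),P.min(0),P.max(0),np.percentile(P[:,2],[2,98]))
t=P[P[:,2]>np.percentile(P[:,2],98)-.012][:,:2]; print(cv2.minAreaRect(t.astype(np.float32)*1000)); l=cv2.fitLine(t.astype(np.float32),cv2.DIST_HUBER,0,.01,.01).ravel(); print(l,np.degrees(np.arctan2(l[1],l[0])))
```

```text
rel t8.08 tcp [0.5002 0.0691 0.1013] F [-0.2  0.1  0.5] M [-0.02  0.01 -0.01] w0.0299
up t8.78 tcp [0.4998 0.0691 0.1645] F [-0.2  0.4  0.2] M [-0.03  0.02 -0.02] w0.0298
turned t11.09 tcp [0.499 0.069 0.165] F [ 0.6 -0.2 -0.6] M [0.1  0.04 0.  ] w0.0854
167 [0.48119982 0.0420822  0.10817432] [0.51747805 0.09649906 0.13309407] [0.11104758 0.13119816]
((499.07305908203125, 69.37126922607422), (11.181587219238281, 59.764686584472656), 30.248741149902344)
[ 0.53968483 -0.84186715  0.49807012  0.06593955] -57.337814
```

View pics/s4.png

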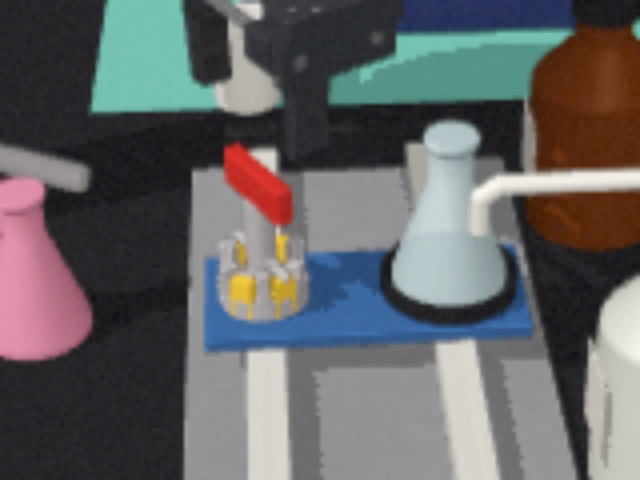

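The pin is parked: bar top at 0.131 (lift 0.013), bar centre (0.4991, 0.0694), turn −60°. Next I grip the bar lightly end to end, which keeps the gripper body clear of the spout, and slide 130 mm toward +y.

Run:
```python
from h import *
from cell import manip
h=np.array([.4992,.0692])
manip.move_linear([*h,.100],rate=.1); st("down")
manip.set_gripper(.04,6); manip.dwell(.1); st("grip")
p=np.array(manip.state()["tool_pos"])
for d in (.02,.105,.130):
    q=h+d*ry; manip.move_linear([*q,.100],rate=.06); st(f"{d}")
manip.dwell(.2); st("there")
c=cap("side");cv2.imwrite("pics/s5.png",cv2.resize(c["image"][90:260,200:430],None,fx=3,fy=3))
pickle.dump(c,open("s5.pkl","wb"))
```

```text
down t11.94 tcp [0.4996 0.0693 0.1004] F [-0.4  0.  -0.5] M [-0.02  0.02 -0.02] w0.0851
grip t12.53 tcp [0.499  0.0694 0.1003] F [-3.5  2.1  6.5] M [0.34 0.62 0.1 ] w0.0602
0.02 t13.02 tcp [0.4988 0.0895 0.1003] F [-3.6  1.7  5.3] M [0.25 0.48 0.02] w0.0599
0.105 t14.58 tcp [0.4977 0.1746 0.1003] F [-0.5  0.1  5.8] M [-0.02  0.25  0.05] w0.0599
0.13 t15.15 tcp [0.4973 0.1998 0.1003] F [0.4 1.3 5.8] M [ 0.21  0.02 -0.03] w0.0596
there t15.35 tcp [0.4973 0.1993 0.1003] F [0.5 1.7 4.9] M [ 0.26 -0.09  0.08] w0.0597
```

View pics/s5.png

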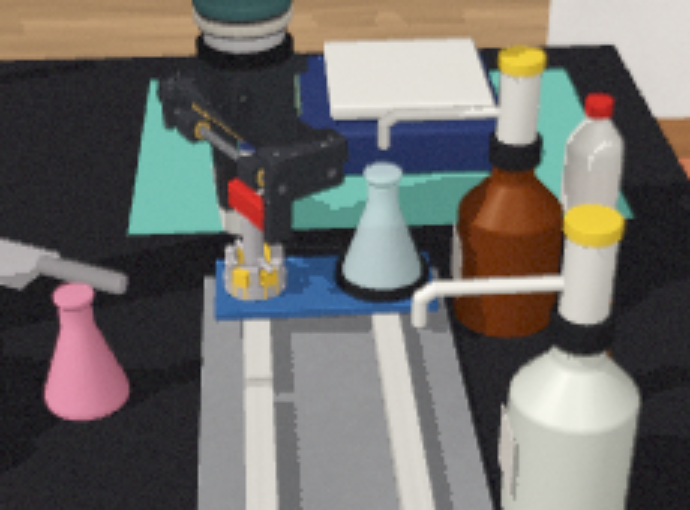

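The flask is upright in its holder at (383,230), with the amber spout tip at (384,145) right above it, and the carriage has moved. I release, rise, pull back toward the robot and measure from the top camera.

Run:
```python
from h import *
from cell import manip
manip.set_gripper(.085); manip.dwell(.1); st("rel")
p=np.array(manip.state()["tool_pos"])
manip.move_linear([p[0],p[1],.20],rate=.12)
manip.move_linear([.37,.16,.27],rate=.2); 
manip.move_pose([.38,-.20,.30],rv(0)); st("away")
ims=[]
for n in("top","side"):
    c=cap(n);W=cloud(c);hsv=cv2.cvtColor(c["image"],cv2.COLOR_BGR2HSV).astype(int)
    H,S,V=[hsv[...,i] for i in range(3)]
    roi=(W[...,0]>.4)&(W[...,0]<.72)&(W[...,1]>.1)&(W[...,1]<.3)
    P=W[roi&((H<6)|(H>174))&(S>180)&(V>70)&(abs(W[...,0]-.5)<.06)&(W[...,2]>.08)]
    if len(P): print(n,"bar z",np.percentile(P[:,2],[2,50,98]).round(4)); t=P[P[:,2]>np.percentile(P[:,2],98)-.012][:,:2]; print(cv2.minAreaRect(t.astype(np.float32)*1000))
    B=W[roi&(H>98)&(H<122)&(S>150)&(V>60)&(abs(W[...,2]-.041)<.008)]
    print(" blue",cv2.minAreaRect(B[:,:2].astype(np.float32)*1000))
    G=W[roi&(abs(W[...,0]-.607)<.025)&(W[...,2]>.135)&(W[...,2]<.152)]; print(" mouth",len(G),G.mean(0) if len(G) else 0)
    G=W[roi&(abs(W[...,0]-.607)<.02)&(W[...,2]>.16)&(W[...,2]<.18)]; print(" spout tip",len(G),G.mean(0) if len(G) else 0)
    ims.append(cv2.resize(c["image"][90:270,150:390] if n=="top" else c["image"][90:270,200:440],None,fx=2.2,fy=2.2))
cv2.imwrite("pics/fin.png",cv2.resize(np.vstack(ims),None,fx=.75,fy=.75))
```

```text
rel t16.04 tcp [0.4966 0.1991 0.0999] F [-0.1  0.   0.6] M [ 0.09 -0.01 -0.01] w0.0851
away t19.28 tcp [ 0.3802 -0.1994  0.2996] F [ 0.7 -0.1 -0.6] M [ 0.05  0.02 -0.05] w0.0845
top bar z [0.1198 0.1302 0.1328]
((495.6524658203125, 198.45692443847656), (11.568997383117676, 58.389381408691406), 28.723791122436523)
 blue ((556.1143798828125, 199.21432495117188), (185.1592254638672, 80.77153015136719), 0.08980961889028549)
 mouth 188 [0.60628892 0.19975709 0.14703971]
 spout tip 7 [0.60615996 0.20040637 0.17327914]
side bar z [0.1104 0.1248 0.1315]
((497.6458435058594, 195.69427490234375), (10.8511962890625, 59.081298828125), 29.63889503479004)
 blue ((558.0923461914062, 201.50022888183594), (186.89111328125, 96.09719848632812), 1.6397876739501953)
 mouth 96 [0.60747297 0.19418413 0.14396788]
 spout tip 17 [0.60856263 0.19929115 0.17330872]
```

View pics/fin.png

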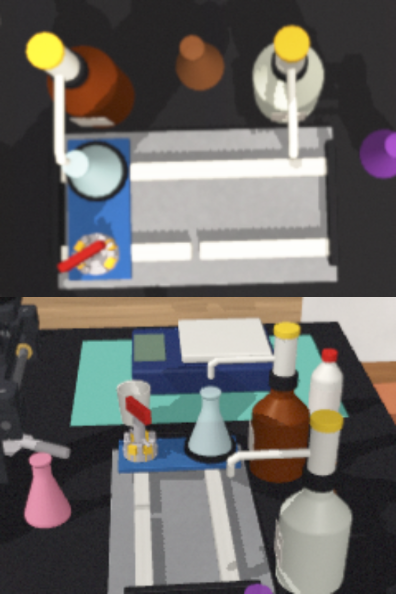

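The flask stands upright under the amber spout. The mouth is at (0.606, 0.200) and the spout tip at (0.606, 0.200). The bar is still parked, with its top at 0.13 and turned −60°, and the arm is clear.

```bash
python3 -c "
from cell import order,manip
order.close_job(); print(manip.state()['clock'])"
```

```text
the job is handed in; nothing more can be done
the job is handed in; nothing more can be done
```

I did the job in the order asked and handed it in. The clock last read 19.3 s, against the 38 s limit.

**What I did:** I pulled the red handle up about 23 mm, turned it −60° and let it drop into a yellow notch. I then gripped the bar lightly by its ends, slid the carriage 130 mm to the amber bottle, let go and moved the arm well clear.

**Last checks:**
- **Pin:** still parked, with the bar top about 0.131 above the table (lift about 0.013) and the turn about −60°.
- **Flask:** upright in its holder. The top camera puts its mouth within 1 mm of the amber spout in x and y.
- **Forces:** wrist force readings at the check points stayed around 10 N.

**Readings that disagreed:**
- The gripper read 16 mm on the 12 mm bar in the first grip, but it held and turned the handle properly.
- The side camera put the flask's mouth about 5 mm nearer to it than the spout. I put that down to it seeing only the near side of the mouth.

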